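Find the loose bolt on the ham-stand base and hold its cap open

TASK

First close the drip well of the ham-stand base with its loose white lid, set squarely and flush on the rim and let go, so that nothing can fall in. Then tap the three bolt heads one after another until you find the loose one, which sinks and stays down when tapped, and lift the cap of that bolt only, by its tongue, to about 50 degrees. Finish while still holding that cap open (it falls shut if let go), with the other caps shut and the jar, mug and spanner left alone.

Things in the scene. Friction and masses are not known exactly. Their poses are not given: they have to be found in the camera images.
- base: The ham-stand base, fixed to the bench: an aluminium deck 255 x 310 x 30 mm carrying the drip well and, nearer the robot, a row of three steel bolt towers. The origin is on the bench surface under the middle tower; x points from the towers to the drip well (the caps' hinge side), y along the row towards the left tower, z up. Tower axes at y = +95 (left), 0 (mid), -95 mm (right), x = 0. Deck top 30 mm above the bench; towers 52 x 46 mm, tops at 66 mm.
- well_rim (a point): Centre of the drip well's open mouth, at rim height, 70 mm above the bench and 115 mm along x from the base's origin. The well is an open steel box, outside 70 (base x) x 100 (base y) mm, 40 mm tall, walls 8 mm. Axes as the base's.
- lid: Loose white plastic lid of the drip well: flat plate 70 (its x) x 100 (its y) x 10 mm, no lip or pins, about 0.25 kg (0.17 to 0.35), lying flat on the bench, with an upright grip rib 44 mm long (x), 16 mm thick (y), standing 32 mm above the plate (top 42 mm above the underside). Origin: centre of the underside. It is symmetric under a half turn.
- lid_grip (a point): Middle of the lid's grip rib, 30 mm above the lid's underside; pinch across the lid's y.
- jar: Bystander: jar with a steel lid, 68 mm across, 100 mm tall. Origin: centre of the underside.
- mug: Bystander: white mug, 80 mm across, 90 mm tall. Origin: centre of the underside.
- spanner: Bystander: steel spanner lying on the bench. Origin on its underside near its middle.
- bolt_left (a joint): How far the bolt in the left (+y) tower has sunk, m: 0 at the start, up to 0.008. The bolt stands upright and moves only vertically. A tight bolt gives less than 2.5 mm when tapped; the loose one sinks 8 mm under a push of about 3 N and stays down by friction. Which one is loose changes from start to start and cannot be seen beforehand.
- bolt_left_head (a point): Top centre of the dark hexagonal bolt head (23 mm across) of the left (+y) tower; it pokes 16 mm up through the hole of the closed cap; 89 mm above the bench when not sunk.
- cap_left (a joint): Opening angle of the cap of the left (+y) tower, rad: 0 closed (flat), up to 1.3. Hinged on the side of the drip well, so that its tongue rises and swings away from the robot side. About 80 g, free hinge: it falls shut when let go.
- cap_left_tongue (a point): Grip point on the tongue of the cap of the left (+y) tower. The cap is an aluminium flap 60 x 48 x 6 mm around the bolt head, with a tongue (12 mm wide along base y, 14 mm tall, reaching from 58 to 100 mm from the hinge) pointing away from the hinge. This point is 84 mm from the hinge axis, 72 mm above the bench when closed, with 35 mm of free space between the tongue and the deck. Axes as the base's when closed; they turn with the cap.
- cap_left_hinge (a point): On the hinge axis of the cap of the left (+y) tower (axis along base y), 32 mm along base x from the bolt's axis, 70 mm above the bench.
- bolt_mid (a joint): How far the bolt in the middle tower has sunk, m: 0 at the start, up to 0.008. The bolt stands upright and moves only vertically. A tight bolt gives less than 2.5 mm when tapped; the loose one sinks 8 mm under a push of about 3 N and stays down by friction. Which one is loose changes from start to start and cannot be seen beforehand.
- bolt_mid_head (a point): Top centre of the dark hexagonal bolt head (23 mm across) of the middle tower; it pokes 16 mm up through the hole of the closed cap; 89 mm above the bench when not sunk.
- cap_mid (a joint): Opening angle of the cap of the middle tower, rad: 0 closed (flat), up to 1.3. Hinged on the side of the drip well, so that its tongue rises and swings away from the robot side. About 80 g, free hinge: it falls shut when let go.
- cap_mid_tongue (a point): Grip point on the tongue of the cap of the middle tower. The cap is an aluminium flap 60 x 48 x 6 mm around the bolt head, with a tongue (12 mm wide along base y, 14 mm tall, reaching from 58 to 100 mm from the hinge) pointing away from the hinge. This point is 84 mm from the hinge axis, 72 mm above the bench when closed, with 35 mm of free space between the tongue and the deck. Axes as the base's when closed; they turn with the cap.
- cap_mid_hinge (a point): On the hinge axis of the cap of the middle tower (axis along base y), 32 mm along base x from the bolt's axis, 70 mm above the bench.
- bolt_right (a joint): How far the bolt in the right (-y) tower has sunk, m: 0 at the start, up to 0.008. The bolt stands upright and moves only vertically. A tight bolt gives less than 2.5 mm when tapped; the loose one sinks 8 mm under a push of about 3 N and stays down by friction. Which one is loose changes from start to start and cannot be seen beforehand.
- bolt_right_head (a point): Top centre of the dark hexagonal bolt head (23 mm across) of the right (-y) tower; it pokes 16 mm up through the hole of the closed cap; 89 mm above the bench when not sunk.
- cap_right (a joint): Opening angle of the cap of the right (-y) tower, rad: 0 closed (flat), up to 1.3. Hinged on the side of the drip well, so that its tongue rises and swings away from the robot side. About 80 g, free hinge: it falls shut when let go.
- cap_right_tongue (a point): Grip point on the tongue of the cap of the right (-y) tower. The cap is an aluminium flap 60 x 48 x 6 mm around the bolt head, with a tongue (12 mm wide along base y, 14 mm tall, reaching from 58 to 100 mm from the hinge) pointing away from the hinge. This point is 84 mm from the hinge axis, 72 mm above the bench when closed, with 35 mm of free space between the tongue and the deck. Axes as the base's when closed; they turn with the cap.
- cap_right_hinge (a point): On the hinge axis of the cap of the right (-y) tower (axis along base y), 32 mm along base x from the bolt's axis, 70 mm above the bench.
Mind the look-alikes: they are no part of the job. Of the things that look like the lid, the smallest one is meant.

How it is judged:
On the way, in this order (a step that is already met when the one before it is completed fails the run):
1. the lid lies squarely on the drip well, let go and at rest (horizontal distance between lid and well_rim below 0.006 m and z of lid in the frame of well_rim between -0.003 and 0.003 m and angle between the x axis of lid and the x axis of base, either way round below 0.1 rad and angle between lid's own z axis and vertical below 0.05 rad and contact force between the fingers and lid below 0.1 N and linear speed of lid below 0.02 m/s), for 0.2 s.
2. the loose bolt has been tapped and has sunk (value of joint any of bolt_left, bolt_mid, bolt_right above 0.005 m), for 0.1 s.
At the end, for the whole second after the job is handed in: The lid is on the well, untouched by the gripper, within 6 mm of centre, 0.1 rad of square and 3 mm of rim height; the loose bolt is sunk by more than 5 mm and its cap is held by the gripper more than 0.7 rad (40 degrees) open, the other two caps are shut (under 0.1 rad) (horizontal distance between lid and well_rim below 0.006 m and z of lid in the frame of well_rim between -0.003 and 0.003 m and angle between the x axis of lid and the x axis of base, either way round below 0.1 rad and angle between lid's own z axis and vertical below 0.05 rad and contact force between the fingers and lid below 0.1 N and ((value of joint bolt_left above 0.005 m and value of joint cap_left above 0.7 rad and contact force between the fingers and cap_left above 0.1 N and value of joint each of cap_mid, cap_right below 0.1 rad) or (value of joint bolt_mid above 0.005 m and value of joint cap_mid above 0.7 rad and contact force between the fingers and cap_mid above 0.1 N and value of joint each of cap_left, cap_right below 0.1 rad) or (value of joint bolt_right above 0.005 m and value of joint cap_right above 0.7 rad and contact force between the fingers and cap_right above 0.1 N and value of joint each of cap_left, cap_mid below 0.1 rad))); the arm keeps its last pose, push and grip.
It fails at once if a cap is opened (over 0.2 rad) whose bolt has not been found loose by tapping ((value of joint cap_left above 0.2 rad and value of joint bolt_left below 0.004 m) or (value of joint cap_mid above 0.2 rad and value of joint bolt_mid below 0.004 m) or (value of joint cap_right above 0.2 rad and value of joint bolt_right below 0.004 m)).
It fails at once if the jar, mug or spanner is moved by more than 3 cm (distance of any of jar, mug, spanner from where it was at the start of the episode above 0.03 m).
It also fails if it takes over 51 s, if anything falls off the work surface, if the arm or the gripper's body presses on something with over 40 N, if the wrist force passes 120 N, or if a joint passes its speed limit or range.

ROBOT

A 6-joint arm with a two-finger parallel gripper is mounted at the origin on the work surface. World frame = base frame: x ahead of the robot, y to its left, z up, the work surface at z = 0. Lengths are in m, angles in rad, forces in N, time in s.
With the tool pointing down it reaches from about 0.35 to 1 m from the base axis. Payload 7.1 kg.
Tool frame: the origin (TCP) lies at the very end of the fingers, on their centre line; the grasp point (between the pads) lies 19 mm behind it (manip.tcp_to_grasp is the distance from the TCP to the grasp point, in m); z points along the fingers, y is the direction in which the jaws open and shut (so a half turn about z gives the same grasp; the last joint's range is limited). The gripper opens to 85 mm and grips with 20 to 120 N. Pads are 22 mm wide; open, the fingers measure 114 mm over their backs; the gripper's body (76 mm by 85 mm) begins 54 mm behind the grasp point. The pads swing forward as they close: fully open they stand 13 mm farther back than shut.
Start: joints at [1.272, 0.423, 1.63, -0, 1.089, -0.019], TCP at [0.173, 0.601, 0.231] pointing down, gripper open.
Joint ranges: [-3, 3], [-0.9, 2.11], [0.09, 2.58], [-1.31, 4.45], [0.11, 2.69], [-2.54, 2.54]. Speed limits (rad/s): [2.39, 2.39, 3.01, 3.14, 3.14, 3.14].

INTERFACE

Orientations are given as [roll, pitch, yaw] about the fixed x, y, z axes, in that order (R = Rz(yaw) Ry(pitch) Rx(roll)).
In Python, from bench import manip, get_image gives the robot as it stands. Calls block until the motion is done:
- manip.move_to(position, orientation): joint-space move of the TCP to a pose.
- manip.move_straight(position, attitude=None, v=0.15, f_stop=None): straight line of the TCP; attitude=None keeps the orientation; v is the mean speed in m/s. With f_stop (N) it stops when the force on the tool has changed by that much, and returns True; else False.
- manip.set_joints(angles): joint-space move.
- manip.gripper_to(opening, newtons=None): finger opening in m; newtons is the grip in N (None keeps the last); returns when the fingers have stopped.
- manip.hold(seconds).
- manip.solve_ik(position, orientation): joint angles nearest the present ones, or None.
- manip.observe(): the state.
- get_image(name): name is "scene" or "top" or "wrist"; returns a dict with "color" (480x640x3 uint8, blue, green, red), "depth" (480x640 float32, m along the optical axis (not along the pixel's ray), 0 where there is no reading), "camera_matrix" (3x3 intrinsics, pixels), "k1" (the pictures are not rectified: a ray, as slopes to the right and down, at radius r is drawn at 1 + k1 r^2 times it, then the intrinsics apply), "camera_from_world" (4x4, takes a point from world to camera coordinates). Camera axes: x right, y down, z forward; pixel columns grow to the right and rows downward; lengths in m; the calibration is good to about 2 mm. A picture is of the moment at which its call begins.
A pose or a line that the arm cannot do raises manip.IKError and nothing moves.
- manip.job_done(): hands the job in, once; it reports no verdict.
The state is a dict: "time": time; "joints": joint angles; "joint_velocities": joint speeds; "joint_efforts": joint torques, N m; "ee_pos": TCP position; "ee_rot": TCP orientation; "ft_force": force on the tool from outside, world axes, zero at the start; "moment": the same for the moment, N m; "grip_width": finger opening in m.
Only numpy, scipy, OpenCV 4.12 (cv2) and the standard library are available. Lean on these libraries where they do the work, as an engineer would, in place of code of your own. Each camera call takes 0.05 s, during which the arm holds its last target.

## Working session

There is one attempt and no reset: what is moved stays moved. The work goes in short steps, each a Python script; the robot and the scene stay as the last script left them, time stands still between calls to the robot, and variables do not carry over. Pictures are saved under pics/ and viewed, and the job is handed in when it is done.

```bash
ls; mkdir -p pics
cat > h.py <<'E'
import numpy as np, cv2
from bench import manip, get_image
def save(im,name): cv2.imwrite('pics/'+name+'.png',im)
def ray(im,u,v):
    K=im["camera_matrix"];k1=im["k1"]
    d=np.array([(u-K[0,2])/K[0,0],(v-K[1,2])/K[1,1]]);s=d.copy()
    for _ in range(20): s=d/(1+k1*(s@s))
    T=np.array(im["camera_from_world"]);R=T[:3,:3];c=-R.T@T[:3,3]
    return c,R.T@np.array([s[0],s[1],1.])
def onplane(im,u,v,z):
    c,d=ray(im,u,v);return c+d*(z-c[2])/d[2]
def atdepth(im,u,v):
    c,d=ray(im,u,v);return c+d*im["depth"][int(round(v)),int(round(u))]
def proj(im,p):
    T=np.array(im["camera_from_world"]);q=T[:3,:3]@p+T[:3,3];s=q[:2]/q[2]
    s=s*(1+im["k1"]*(s@s));K=im["camera_matrix"]
    return np.array([K[0,0]*s[0]+K[0,2],K[1,1]*s[1]+K[1,2]])
def cloud(im):
    K=im["camera_matrix"];k1=im["k1"]
    v,u=np.mgrid[0:480,0:640]
    d=np.stack([(u-K[0,2])/K[0,0],(v-K[1,2])/K[1,1]],-1);s=d.copy()
    for _ in range(20): s=d/(1+k1*(s**2).sum(-1,keepdims=True))
    z=im["depth"];P=np.stack([s[...,0]*z,s[...,1]*z,z],-1)
    T=np.array(im["camera_from_world"])
    W=(P-T[:3,3])@T[:3,:3]; W[z==0]=np.nan
    return W
E
python3 - <<'E'
from h import *
for n in("scene","top","wrist"):
    im=get_image(n);save(im["color"],n+"0")
    T=im["camera_from_world"];print(n,-T[:3,:3].T@T[:3,3],im["camera_matrix"][0,0],im["k1"])
print(manip.observe(), manip.tcp_to_grasp)
E
```

```text
pics
scene [1.21578034 0.87606406 0.9045549 ] 480.33992990229467 -0.09191675467588842
top [0.3427486  0.01999895 1.39399959] 579.7635918421206 0.006681614124420755
wrist [0.09528033 0.62245452 0.37327054] 383.1935550437079 0.01671614929972667
{'time': 0.15, 'joints': array([ 1.27201600e+00,  4.23687976e-01,  1.63053131e+00, -1.38082054e-05,
        1.08858907e+00, -1.89994991e-02]), 'joint_velocities': array([-3.10439960e-04, -2.16527385e-03, -4.20928516e-03,  8.62863301e-04,
        3.66851828e-06,  8.97594358e-04]), 'joint_efforts': array([-4.86071585e-04, -5.57777131e+01, -2.82014197e+01,  3.65608309e-05,
        4.82945266e-03,  9.92470063e-06]), 'ee_pos': array([0.17244073, 0.60028673, 0.23070348]), 'ee_rot': array([-3.14037694e+00, -1.08725556e-05,  2.86181823e+00]), 'ft_force': array([ 0.48800108, -0.3647646 ,  0.12780393]), 'moment': array([-0.01453336,  0.02590814, -0.01529439]), 'grip_width': 0.08549462574902608} 0.0187
```

View pics/top0.png

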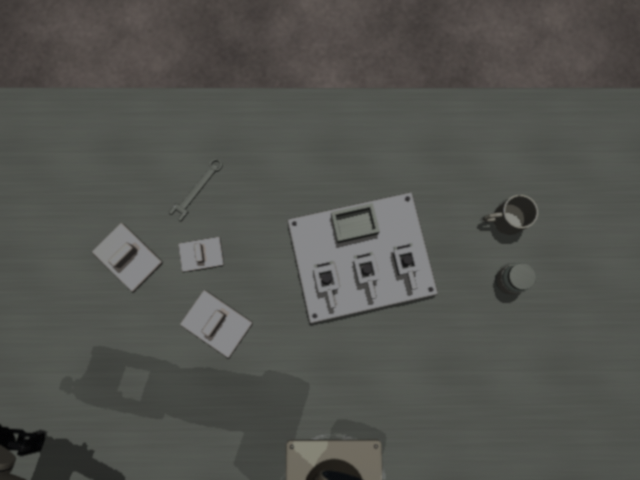

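View pics/scene0.png

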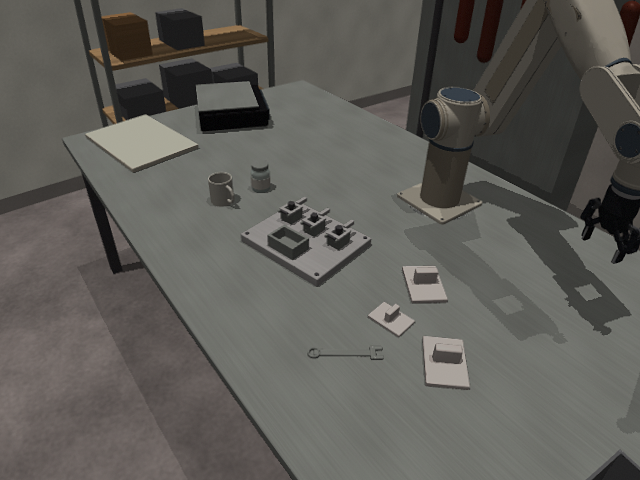

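The top view has three lid-like plates, at (127,256), (200,253) and (215,323). The one at (200,253) looks smallest. The base's deck is centred near (362,258), with the well at (355,224) and the towers at (326,278), (367,268) and (406,260). I'll measure these and confirm with a crop.

Run:
```python
from h import *
im=get_image("top");c=im["color"];g=cv2.cvtColor(c,cv2.COLOR_BGR2GRAY)
W=cloud(im)
for u,v in [(185,262),(142,268),(225,338),(310,300),(260,150)]: print((u,v),g[v,u],c[v,u],W[v,u])
m=((g>112)).astype(np.uint8)*255
cs,_=cv2.findContours(m,cv2.RETR_EXTERNAL,cv2.CHAIN_APPROX_NONE)
for k in cs:
    a=cv2.contourArea(k)
    if a<300: continue
    r=cv2.minAreaRect(k);(u,v),_,_=r
    zp=0.03 if a>8000 else 0.01
    b=cv2.boxPoints(r);P=np.array([onplane(im,*q,zp)[:2] for q in b])
    print(a,np.round(r[0],1),"ctr",onplane(im,u,v,zp)[:2],"sides",np.linalg.norm(P[1]-P[0]),np.linalg.norm(P[2]-P[1]),"yaw",[round(float(np.arctan2(*(P[(i+1)%4]-P[i])[::-1])),3) for i in range(2)])
A=cv2.resize(c[190:380,80:280],None,fx=3,fy=3,interpolation=cv2.INTER_CUBIC);save(cv2.convertScaleAbs(A,alpha=1.5),"lids")
A=cv2.resize(c[180:335,275:450],None,fx=4,fy=4,interpolation=cv2.INTER_CUBIC)[:600];save(cv2.convertScaleAbs(A,alpha=1.5),"base")
```

```text
(185, 262) 136 [138 136 136] [0.52058619 0.35489684 0.01266689]
(142, 268) 136 [138 136 135] [0.5061757  0.45618629 0.01483317]
(225, 338) 135 [137 135 134] [0.34084122 0.25419151 0.01383116]
(310, 300) 136 [138 136 136] [0.42782243 0.05486787 0.0305458 ]
(260, 150) 85 [81 86 83] [ 0.80487877  0.18174469 -0.00271552]
504.5 [310.5 453.5] ctr [0.08141992 0.05355462] sides 0.07985490564527242 0.04981252451823248 yaw [-1.575, 3.138]
2315.0 [215.4 323.1] ctr [0.37551533 0.27840979] sides 0.09597647699369985 0.1388989867848258 yaw [-0.58, -2.165]
1059.0 [200.2 253.6] ctr [0.54110759 0.31984114] sides 0.0981665952321539 0.06761105577294055 yaw [-1.405, -2.951]
2194.0 [125.8 256.2] ctr [0.53524671 0.49806697] sides 0.09481498522731445 0.13739026622604955 yaw [-0.745, -2.34]
13091.0 [361.9 256.3] ctr [ 0.53095188 -0.06807914] sides 0.31227026873340386 0.25147826806921164 yaw [-1.345, -2.951]
```

View pics/lids.png

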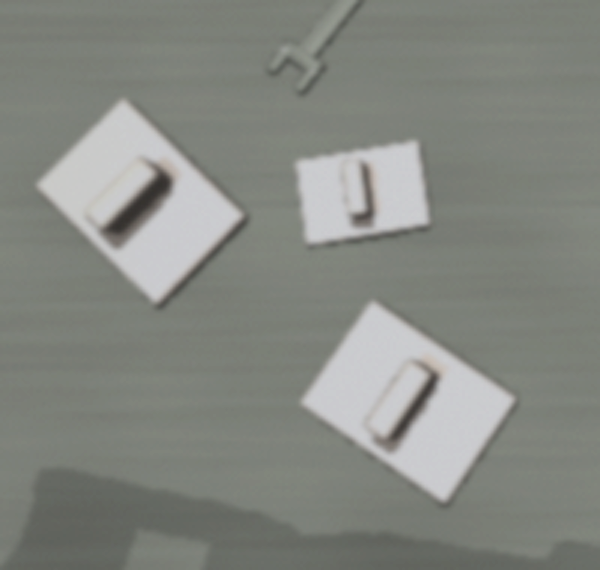

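View pics/base.png

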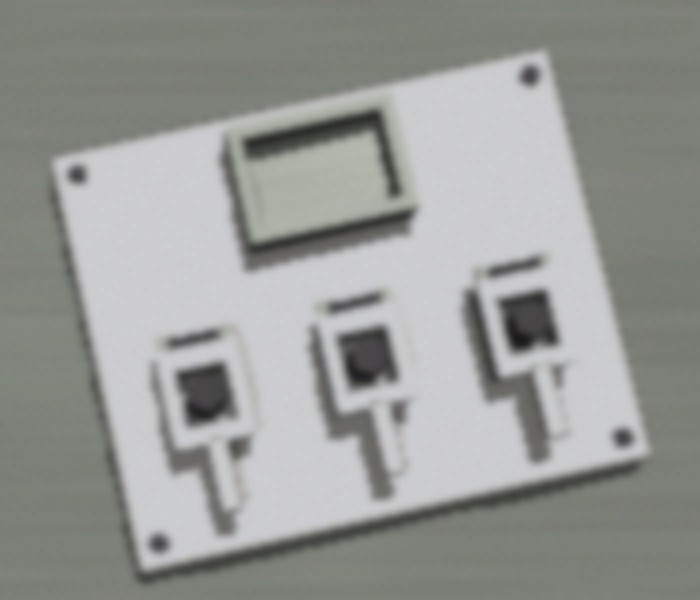

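The plate at (200,253) measures 98 x 68 mm, against 96 x 139 mm and 95 x 137 mm for the other two, so it is the lid. I'll look closer with the wrist camera. The wrist camera's geometry and IK reach get checked first.

Run:
```python
from h import *
im=get_image("wrist");T=im["camera_from_world"];print("axes\n",T[:3,:3])
L=np.array([.541,.320]);yaw=.17+np.pi
tx=np.array([np.cos(yaw),np.sin(yaw)])
p=L-.05*tx
manip.move_to([p[0],p[1],.20],[np.pi,0,yaw])
im=get_image("wrist");save(im["color"],"w_lid");print(manip.observe()["time"],manip.observe()["joints"])
```

```text
axes
 [[ 2.75578925e-01  9.61278203e-01 -6.87449799e-04]
 [ 9.12702024e-01 -2.61428529e-01  3.14054357e-01]
 [ 3.01713889e-01 -8.71741990e-02 -9.49404755e-01]]
2.1167 [ 4.91685052e-01  5.29582680e-01  1.53290259e+00  1.90660828e-04
  1.07899689e+00 -1.25028156e+00]
```

View pics/w_lid.png

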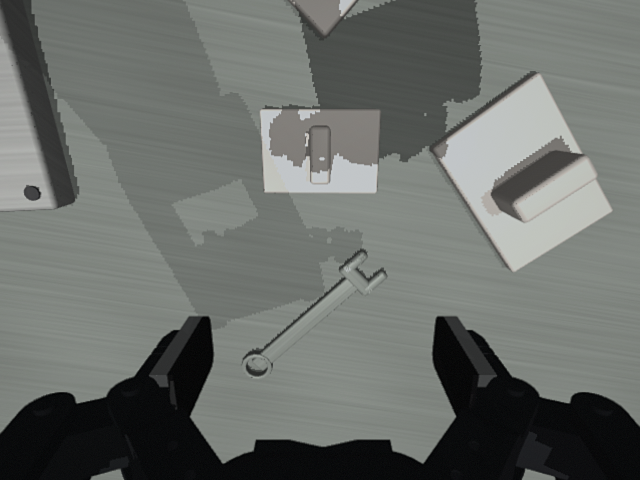

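The lid is at about (320,150) in the wrist view, partly in shadow, with its rib at (320,155). The spanner is at (315,315), clear of it. I'll take the lid's corners with a hue-type mask.

```bash
cat >> h.py <<'E'
def quad(im,roi,mask,z):
    u0,v0,u1,v1=roi
    m=np.zeros((480,640),np.uint8);m[v0:v1,u0:u1]=mask[v0:v1,u0:u1].astype(np.uint8)*255
    m=cv2.morphologyEx(m,cv2.MORPH_OPEN,np.ones((3,3)));m=cv2.morphologyEx(m,cv2.MORPH_CLOSE,np.ones((9,9)))
    cs,_=cv2.findContours(m,cv2.RETR_EXTERNAL,cv2.CHAIN_APPROX_NONE)
    k=max(cs,key=cv2.contourArea)
    P=np.array([onplane(im,*q[0],z)[:2] for q in k],np.float32)
    r=cv2.minAreaRect((P*1000).astype(np.float32))
    return k,P,r
E
python3 - <<'E'
from h import *
im=get_image("wrist");c=im["color"].astype(int)
for u,v in [(270,180),(350,120),(240,150),(400,130),(350,170),(320,205)]: print((u,v),c[v,u])
m=(c[...,2]-c[...,1])>=-1
k,P,r=quad(im,(230,80,410,225),m,.010)
print(cv2.boundingRect(k),cv2.contourArea(k),r)
W=cloud(im);print("rib top",W[165,320],W[180,285])
# rib via depth
H=(W[...,2]>.03);H[:90]=0;H[200:]=0;H[:,:280]=0;H[:,360:]=0
print(H.sum());q=W[H][:,:2].astype(np.float32)*1000;print(cv2.minAreaRect(q), np.nanmedian(W[H],0))
A=im["color"].copy();cv2.drawContours(A,[k],-1,(0,0,255),1);save(cv2.resize(A[70:230,220:420],None,fx=3,fy=3),"w_lid_c")
E
```

```text
(270, 180) [189 195 193]
(350, 120) [124 129 132]
(240, 150) [107 112 107]
(400, 130) [78 82 79]
(350, 170) [200 198 194]
(320, 205) [134 141 135]
(261, 108, 120, 77) 6222.5 ((535.5323486328125, 317.5964660644531), (62.21175765991211, 99.71755981445312), 9.836868286132812)
rib top [0.54631093 0.31975045 0.04193581] [0.56794815 0.29247699 0.00994604]
1150
((539.2759399414062, 318.07440185546875), (43.17265701293945, 15.966495513916016), 9.486434936523438) [0.53852323 0.31808575 0.04174644]
```

View pics/w_lid_c.png

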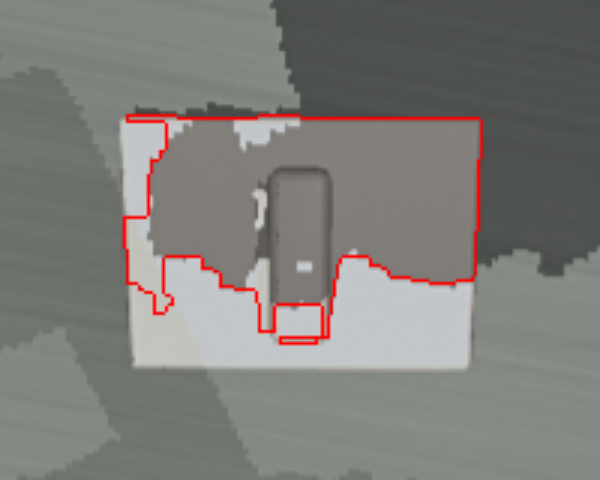

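Depth on the rib fits it well: 43.2 x 16.0 mm, centre (0.5393, 0.3181), yaw 0.1656. The colour contour is spoiled by shadow, so I'll use the depth result. Next I'll measure the base the same way before grasping.

Run:
```python
from h import *
L=np.array([.531,-.068]);yaw=.2+np.pi
tx=np.array([np.cos(yaw),np.sin(yaw)])
p=L-.05*tx
manip.move_to([p[0],p[1],.28],[np.pi,0,yaw])
im=get_image("wrist");save(im["color"],"w_base");np.savez("wbase.npz",**{k:np.array(v) for k,v in im.items()})
print(manip.observe()["time"])
W=cloud(im);z=W[...,2]
def rect(lo,hi,ctr,rad):
    H=(z>lo)&(z<hi)&(np.hypot(W[...,0]-ctr[0],W[...,1]-ctr[1])<rad)
    q=W[H][:,:2].astype(np.float32)*1000
    print(H.sum(),cv2.minAreaRect(q),W[H].mean(0))
rect(.02,.04,L,.3)
well=atd=None
im2=get_image("top");w=onplane(im2,355,224,.07);print(w)
rect(.064,.076,w[:2],.075)
for u,v in [(326,278),(367,268),(406,260)]:
    b=onplane(im2,u,v,.085);print(b);rect(.083,.095,b[:2],.025)
```

```text
3.6833
62345 ((530.3255615234375, -68.50260925292969), (254.39390563964844, 311.14984130859375), 12.631718635559082) [ 0.51867328 -0.07114982  0.03047474]
[ 0.60119729 -0.05048983  0.07      ]
2955 ((584.746337890625, -56.54975891113281), (114.42680358886719, 100.25508117675781), 12.628496170043945) [ 0.60426166 -0.05198285  0.06954284]
[0.47391601 0.01736161 0.085     ]
621 ((473.5704040527344, 15.758706092834473), (23.026702880859375, 20.289621353149414), 71.53378295898438) [0.47364255 0.01523425 0.08879996]
[ 0.49642275 -0.07581148  0.085     ]
548 ((494.068359375, -76.96595001220703), (22.211565017700195, 19.661540985107422), 12.30805778503418) [ 0.49411973 -0.07683433  0.08902428]
[ 0.51450148 -0.16490999  0.085     ]
607 ((514.9291381835938, -169.3275909423828), (23.030975341796875, 19.767505645751953), 73.07499694824219) [ 0.51483445 -0.1687145   0.08884161]
```

View pics/w_base.png

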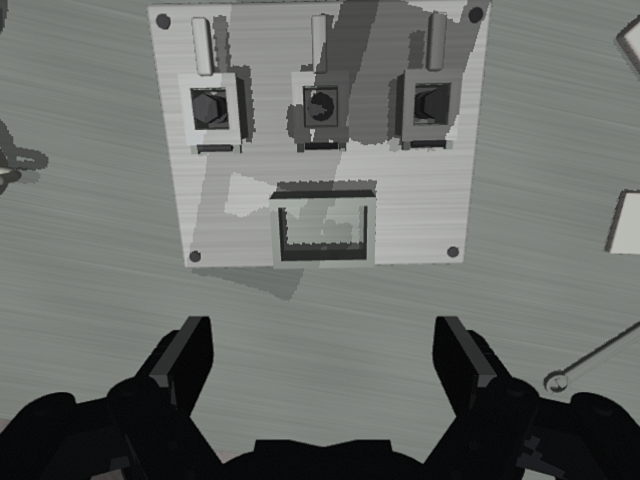

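Run:
```python
from h import *
im=dict(np.load("wbase.npz"));im["k1"]=float(im["k1"])
W=cloud(im);a=.2204;O=np.array([.4942,-.0767])
X=(W[...,0]-O[0])*np.cos(a)+(W[...,1]-O[1])*np.sin(a);Y=-(W[...,0]-O[0])*np.sin(a)+(W[...,1]-O[1])*np.cos(a);z=W[...,2]
H=(z>.067)&(z<.074)&(X>.07)&(X<.16)&(abs(Y)<.07)
q=np.stack([X[H],Y[H]],1).astype(np.float32)*1000
print("rim base frame",cv2.minAreaRect(q),q.min(0),q.max(0),np.percentile(q,[1,99],axis=0))
for n,y0 in(("L",.095),("M",0),("R",-.095)):
    T=(z>.07)&(z<.084)&(X<-.034)&(X>-.08)&(abs(Y-y0)<.02);t=np.stack([X[T],Y[T],z[T]],1);print(n,T.sum(),t.min(0),t.max(0))
# IK reach tests
def yawbase(x,y): return O+np.array([x*np.cos(a)-y*np.sin(a),x*np.sin(a)+y*np.cos(a)])
for n,y0 in(("L",.095),("M",0),("R",-.095)):
  for ang in(0,.9):
    for tilt in(-.6,-.3,0,.3,.6):
      h=.032;px=h-.084*np.cos(ang)-.002*np.sin(ang);pz=.07+.084*np.sin(ang)
      yaw=a+np.pi
      from scipy.spatial.transform import Rotation as R
      Rm=R.from_euler('z',a)*R.from_euler('y',tilt)*R.from_euler('z',-a)*R.from_euler('xyz',[np.pi,0,yaw])
      g=np.append(yawbase(px,y0),pz);t=g+Rm.as_matrix()[:,2]*.0187
      s=manip.solve_ik(t,Rm.as_euler('xyz'));print(n,ang,tilt,None if s is None else np.round(s,2),np.round(Rm.as_matrix()[:,2],2))
```

```text
rim base frame ((114.63372039794922, -0.13225555419921875), (70.6820297241211, 100.25505065917969), 0.0005516203818842769) [ 79.29262 -50.25975] [149.97487   49.995594] [[ 79.6191703  -49.69767231]
 [149.41486847  49.58436275]]
L 800 [-0.06755662  0.08866237  0.07001516] [-0.03400495  0.10096407  0.08145086]
M 700 [-0.0675229  -0.00612659  0.07530766] [-0.03436092  0.00581916  0.08136425]
R 783 [-0.06771781 -0.10125003  0.07025795] [-0.03406694 -0.08883442  0.08106901]
L 0 -0.6 [-0.16  0.55  2.49  2.69  0.5   1.65] [ 0.55  0.12 -0.83]
L 0 -0.3 None [ 0.29  0.06 -0.96]
L 0 0 [-0.02  0.47  2.17 -0.    0.51 -1.81] [-0.  0. -1.]
L 0 0.3 [ 0.02  0.57  1.99 -0.08  0.88 -1.71] [-0.29 -0.06 -0.96]
L 0 0.6 [ 0.05  0.7   1.83 -0.1   1.21 -1.68] [-0.55 -0.12 -0.83]
L 0.9 -0.6 [-0.12  0.33  2.42  2.31  0.26  2.11] [ 0.55  0.12 -0.83]
L 0.9 -0.3 [-0.05  0.3   2.25  0.26  0.31 -2.08] [ 0.29  0.06 -0.96]
L 0.9 0 [-0.    0.36  2.08 -0.    0.7  -1.79] [-0.  0. -1.]
L 0.9 0.3 [ 0.03  0.48  1.91 -0.06  1.05 -1.72] [-0.29 -0.06 -0.96]
L 0.9 0.6 [ 0.06  0.62  1.75 -0.09  1.37 -1.69] [-0.55 -0.12 -0.83]
M
[... 482 characters left out ...]
 -1.]
M 0.9 0.3 [-0.13  0.51  1.86 -0.12  1.06 -1.85] [-0.29 -0.06 -0.96]
M 0.9 0.6 [-0.09  0.64  1.7  -0.18  1.38 -1.8 ] [-0.55 -0.12 -0.83]
R 0 -0.6 [-0.64  0.56  2.27  1.79  0.45  2.13] [ 0.55  0.12 -0.83]
R 0 -0.3 None [ 0.29  0.06 -0.96]
R 0 0 [-0.4   0.54  2.   -0.    0.6  -2.19] [-0.  0. -1.]
R 0 0.3 [-0.31  0.63  1.85 -0.19  0.94 -1.97] [-0.29 -0.06 -0.96]
R 0 0.6 [-0.25  0.75  1.69 -0.27  1.26 -1.88] [-0.55 -0.12 -0.83]
R 0.9 -0.6 None [ 0.55  0.12 -0.83]
R 0.9 -0.3 None [ 0.29  0.06 -0.96]
R 0.9 0 [-0.36  0.44  1.93 -0.    0.77 -2.15] [-0.  0. -1.]
R 0.9 0.3 [-0.28  0.55  1.77 -0.16  1.09 -1.98] [-0.29 -0.06 -0.96]
R 0.9 0.6 [-0.23  0.68  1.62 -0.25  1.4  -1.91] [-0.55 -0.12 -0.83]
```

Bolts, deck and rim agree: base origin (0.4942, -0.0767), yaw 0.2204, and the rim centre is within 0.4 mm of nominal. Now I'll grasp the lid.

```bash
cat >> h.py <<'E'
from scipy.spatial.transform import Rotation as R
A=.2204;O=np.array([.4942,-.0767])
def bw(x,y): return O+np.array([x*np.cos(A)-y*np.sin(A),x*np.sin(A)+y*np.cos(A)])
DOWN=[np.pi,0,A+np.pi]
def st(s=""):
    o=manip.observe();print(s,"t",round(o["time"],2),"p",np.round(o["ee_pos"],4),"F",np.round(o["ft_force"],1),"w",round(o["grip_width"],4))
E
python3 - <<'E'
from h import *
ly=.1656+np.pi
manip.move_to([.5393,.3181,.12],[np.pi,0,ly])
manip.gripper_to(.05,40)
print(manip.move_straight([.5393,.3181,.0145],v=.12,f_stop=6));st()
manip.gripper_to(0,40);st("grip")
manip.move_straight([.5393,.3181,.18],v=.2);st("lift")
im=get_image("wrist");save(im["color"],"w_held")
E
```

```text
False
 t 6.72 p [0.5399 0.3184 0.0152] F [-0.1  1.   0.5] w 0.0498
grip t 7.12 p [0.5399 0.3184 0.0154] F [-0.8 -0.2  6. ] w 0.0158
lift t 8.09 p [0.5383 0.3176 0.1786] F [ 0.7  0.5 -3.4] w 0.0151
```

View pics/w_held.png

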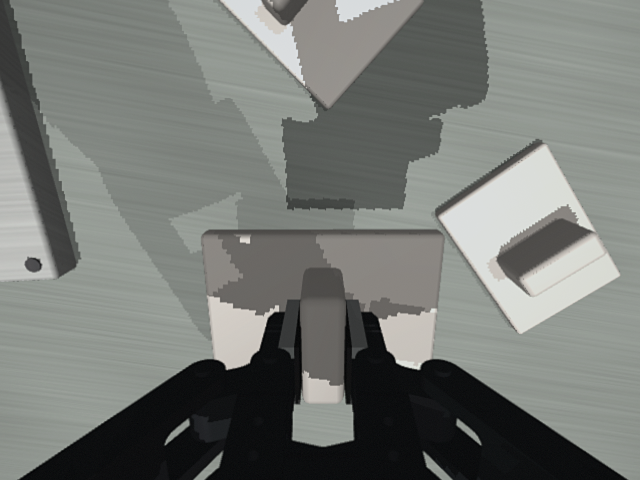

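The lid is held by the rib and looks level, with the plate spanning (203–443, 230–365). I'll measure its pose in the hand by depth, then move over the well.

Run:
```python
from h import *
im=get_image("wrist");W=cloud(im);o=manip.observe();p=o["ee_pos"];yaw=o["ee_rot"][2]
print("yaw",yaw%(2*np.pi)-np.pi, o["ee_rot"])
tx=np.array([np.cos(yaw),np.sin(yaw)]);ty=np.array([np.sin(yaw),-np.cos(yaw)])
d=W-p;X=d[...,0]*tx[0]+d[...,1]*tx[1];Y=d[...,0]*ty[0]+d[...,1]*ty[1];Z=d[...,2]
pl=np.zeros((480,640),bool);pl[236:300,212:262]=1;pl[236:300,390:432]=1
for s in (pl,):
    M=np.stack([X[s],Y[s],np.ones(s.sum())],1);c=np.linalg.lstsq(M,Z[s],rcond=None)[0];print("plane slope x,y,z0",c)
H=(abs(Z+.004)<.012)&(abs(Y)<.07)&(abs(X)<.06);H[:220]=0
# robot-side edge and y extents of plate
print("x max",np.percentile(X[236-12:300][H[224:300]],[99,99.9]),"y",np.percentile(Y[H],[.2,99.8]))
r=np.zeros_like(pl);r[272:292,308:336]=1;print("rib top z",np.median(Z[r]),"y",Y[275:295,300:345][Z[275:295,300:345]>.022].min(),Y[275:295,300:345][Z[275:295,300:345]>.022].max(),"xmax",np.nanmax(X[255:300,305:340][Z[255:300,305:340]>.022]))
```

```text
yaw 0.16555907729374741 [-3.14050523e+00 -3.01814784e-03 -2.97603358e+00]
 ** On entry to DLASCL parameter number  4 had an illegal value
 ** On entry to DLASCL parameter number  4 had an illegal valueTraceback (most recent call last):
  File "<stdin>", line 8, in <module>
    x, resids, rank, s = _umath_linalg.lstsq(a, b, rcond,
                         ~~~~~~~~~~~~~~~~~~~^^^^^^^^^^^^^
                                             signature=signature)
                                             ^^^^^^^^^^^^^^^^^^^^
    raise LinAlgError("SVD did not converge in Linear Least Squares")
numpy.linalg.LinAlgError: SVD did not converge in Linear Least Squares
```

Run:
```python
from h import *
im=get_image("wrist");W=cloud(im);o=manip.observe();p=o["ee_pos"];yaw=o["ee_rot"][2]
tx=np.array([np.cos(yaw),np.sin(yaw)]);ty=np.array([np.sin(yaw),-np.cos(yaw)])
d=W-p;X=d[...,0]*tx[0]+d[...,1]*tx[1];Y=d[...,0]*ty[0]+d[...,1]*ty[1];Z=d[...,2]
pl=np.zeros((480,640),bool);pl[236:300,212:262]=1;pl[236:300,390:432]=1;pl&=~np.isnan(Z)
M=np.stack([X[pl],Y[pl],np.ones(pl.sum())],1);print("slope x,y,z0",np.linalg.lstsq(M,Z[pl],rcond=None)[0])
ok=~np.isnan(Z)&(abs(Z+.004)<.012);s=np.zeros_like(ok);s[220:300,195:450]=1;s&=ok
print("plate x max",np.percentile(X[s],[99,99.9]),"y",np.percentile(Y[s],[.2,99.8]))
s=np.zeros_like(ok);s[255:297,300:345]=1;s&=(Z>.022)
print("rib z",np.median(Z[s]),"xmax",X[s].max(),"y",Y[s].min(),Y[s].max())
```

```text
slope x,y,z0 [ 0.00116462 -0.00164878 -0.00546317]
plate x max [0.03561602 0.03580704] y [-0.04968647  0.04891836]
rib z 0.02326101485661887 xmax 0.022881521322617275 y -0.007390364189285717 0.00609385257340781
```

The lid is level (slopes under 0.002) and centred to within 1 mm. Its underside is about 15 mm below the TCP. Next I place it.

Run:
```python
from h import *
w=bw(.115,0)
manip.move_to([*w,.18],DOWN);st("above")
manip.move_straight([*w,.098],v=.12);manip.hold(.2);o=manip.observe();st();print(o["ee_rot"])
e=w-o["ee_pos"][:2];print("err",e)
t=w+e
print(manip.move_straight([*t,.078],v=.04,f_stop=4));st("contact")
im=get_image("wrist");save(im["color"],"w_place")
```

```text
above t 9.64 p [ 0.6065 -0.0506  0.18  ] F [ 0.   0.8 -2.6] w 0.0154
 t 10.68 p [ 0.607  -0.0516  0.0989] F [ 1.2 -0.6 -2.6] w 0.0153
[-3.14107137e+00  1.59120290e-03 -2.92126337e+00]
err [-6.17382854e-04  8.81703774e-05]
True
contact t 11.07 p [ 0.6064 -0.0516  0.0849] F [-0.1 -0.1  2.1] w 0.0156
```

View pics/w_place.png

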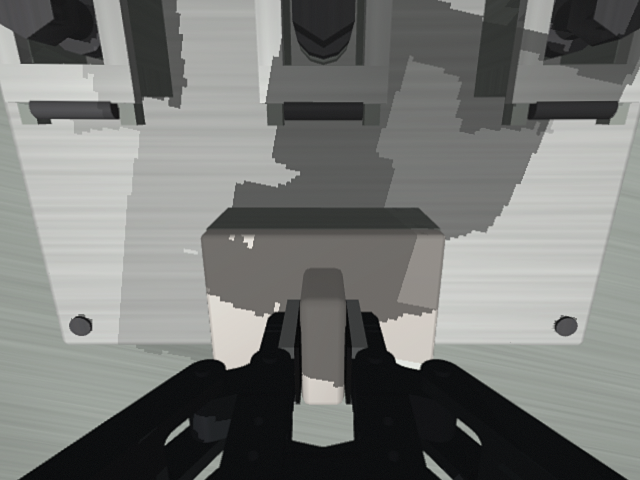

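The lid has touched down at the expected height (TCP at 0.085) and sits square on the well. I'll release it, rise and check.

Run:
```python
from h import *
o=manip.observe();p=o["ee_pos"]
manip.gripper_to(.05)
manip.move_straight([p[0],p[1],.2],v=.15)
q=bw(.175,0)
manip.move_to([*q,.25],DOWN);st()
im=get_image("wrist");save(im["color"],"w_lidon");W=cloud(im)
X=(W[...,0]-O[0])*np.cos(A)+(W[...,1]-O[1])*np.sin(A);Y=-(W[...,0]-O[0])*np.sin(A)+(W[...,1]-O[1])*np.cos(A);z=W[...,2]
near=(X>.06)&(X<.17)&(abs(Y)<.07)
for n,l,h in(("rib",.1,.13),("plate",.074,.086)):
    H=near&(z>l)&(z<h);q=np.stack([X[H],Y[H]],1).astype(np.float32)*1000
    print(n,H.sum(),cv2.minAreaRect(q),np.median(z[H]))
    M=np.stack([X[H],Y[H],np.ones(H.sum())],1);print(" slope",np.linalg.lstsq(M,z[H],rcond=None)[0][:2])
```

```text
t 12.87 p [ 0.665  -0.0382  0.249 ] F [ 0.6 -0.  -0.1] w 0.05
rib 1383 ((114.77550506591797, -0.3447093963623047), (43.082733154296875, 15.741175651550293), 0.5692891478538513) 0.11167347246293324
 slope [-0.00214503 -0.01026946]
plate 10035 ((114.59901428222656, -0.2787437438964844), (69.02176666259766, 100.03305053710938), 0.10933569818735123) 0.07994239115677076
 slope [-2.39154222e-05  3.08789602e-04]
```

View pics/w_lidon.png

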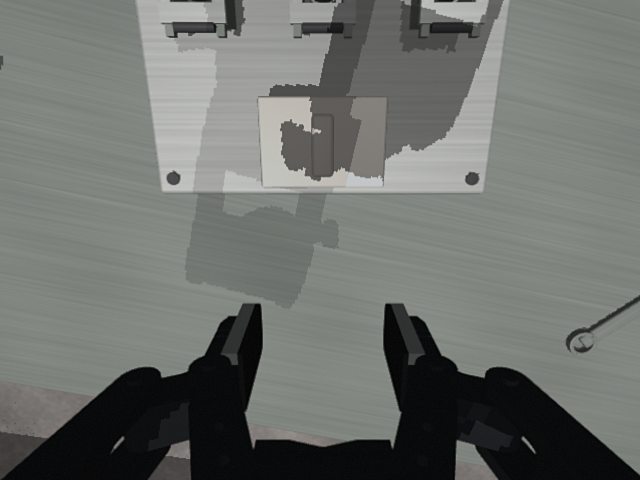

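The lid is on centre to within 0.5 mm, yaw is off by 0.1°, and the plate top is at 79.9 mm, so it is flush. Now I'll tap the bolts, starting with the left.

Run:
```python
from h import *
manip.gripper_to(0,40)
for n,y in(("L",.095),("M",0),("R",-.095)):
    w=bw(0,y)
    manip.move_to([*w,.125],DOWN)
    manip.move_straight([*w,.094],v=.1);manip.hold(.1)
    s=manip.move_straight([*w,.079],v=.025,f_stop=7);st(f"{n} stop={s}")
    z=manip.observe()["ee_pos"][2]
    manip.move_straight([*w,.125],v=.15)
    if z<.0835: print("LOOSE",n);break
```

```text
L stop=True t 15.31 p [0.474  0.016  0.0887] F [-0.9 -0.3  5.6] w -0.0005
M stop=True t 17.27 p [ 0.4948 -0.0768  0.081 ] F [-1.4 -0.   7.3] w 0.0002
LOOSE M
```

The left bolt stopped at 88.7 mm, so it is tight. The middle one went down to 81.0 mm, so it is loose. I'll check by depth that it stays down, and recheck the tongue position.

Run:
```python
from h import *
manip.move_to([*bw(.02,0),.22],DOWN)
manip.gripper_to(.04,40)
im=get_image("wrist");save(im["color"],"w_tap");W=cloud(im);st()
X=(W[...,0]-O[0])*np.cos(A)+(W[...,1]-O[1])*np.sin(A);Y=-(W[...,0]-O[0])*np.sin(A)+(W[...,1]-O[1])*np.cos(A);z=W[...,2]
for n,y in(("L",.095),("M",0),("R",-.095)):
    print(n,np.nanmedian(z[np.hypot(X,Y-y)<.006]))
    H=(z>.066)&(z<.09)&(X<-.032)&(X>-.08)&(abs(Y-y)<.02);t=np.stack([X[H],Y[H],z[H]],1);print(H.sum(),np.percentile(t,[1,50,99],axis=0).round(4).tolist())
```

```text
t 18.7 p [ 0.5136 -0.0723  0.2197] F [-0.6  0.4 -0.3] w 0.0404
L 0.08872132247383817
1116 [[-0.0672, 0.0883, 0.0675], [-0.0506, 0.0928, 0.0786], [-0.0325, 0.1007, 0.0805]]
M 0.08092608118343814
855 [[-0.068, -0.0055, 0.0766], [-0.0507, 0.0002, 0.0789], [-0.0326, 0.0058, 0.0805]]
R 0.08891258498728594
1115 [[-0.0677, -0.1006, 0.0674], [-0.051, -0.0928, 0.0786], [-0.0325, -0.0885, 0.0807]]
```

View pics/w_tap.png

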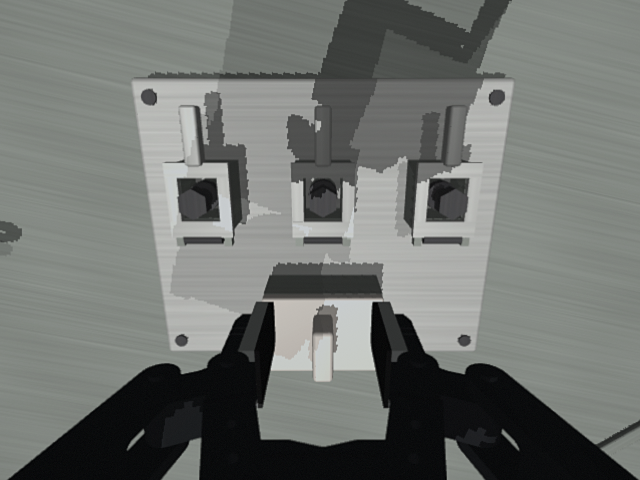

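The middle bolt stays sunk (80.9 mm against 88.7 and 88.9 mm for the others), and its tongue is centred at base y = 0. I'll grip the tongue and lift along the hinge arc, rotating the tool with the cap.

```bash
cat >> h.py <<'E'
def cap_pose(th,y0=0.,r=.084,dz=.002):
    # grasp point rotates with the cap about hinge (x=.032,z=.070)
    x=.032-r*np.cos(th)+dz*np.sin(th); z=.070+r*np.sin(th)+dz*np.cos(th)
    Rm=R.from_euler('z',A)*R.from_euler('y',th)*R.from_euler('z',-A)*R.from_euler('xyz',DOWN)
    t=np.append(bw(x,y0),z)+Rm.as_matrix()[:,2]*.0187
    return t,Rm.as_euler('xyz')
E
python3 - <<'E'
from h import *
for th in np.arange(0,.91,.15):
    s=manip.solve_ik(*cap_pose(th));print(round(th,2),None if s is None else np.round(s,2))
t,e=cap_pose(0)
manip.move_to([t[0],t[1],.12],DOWN)
print(manip.move_straight(t,v=.1,f_stop=5));st("at tongue")
manip.gripper_to(0,40);st("grip")
im=get_image("wrist");save(im["color"],"w_tong")
E
```

```text
0.0 [-0.22  0.49  2.1  -0.    0.55 -2.01]
0.15 [-0.18  0.51  2.02 -0.09  0.76 -1.91]
0.3 [-0.15  0.54  1.92 -0.13  0.96 -1.85]
0.45 [-0.12  0.59  1.83 -0.16  1.15 -1.82]
0.6 [-0.1   0.65  1.74 -0.18  1.33 -1.79]
0.75 [-0.08  0.72  1.65 -0.2   1.5  -1.78]
0.9 [-0.06  0.79  1.56 -0.22  1.67 -1.77]
False
at tongue t 20.07 p [ 0.4441 -0.0882  0.0538] F [-1.3  0.  -1.4] w 0.0403
grip t 20.43 p [ 0.4439 -0.088   0.0539] F [-0.6  3.5  6. ] w 0.011
```

View pics/w_tong.png

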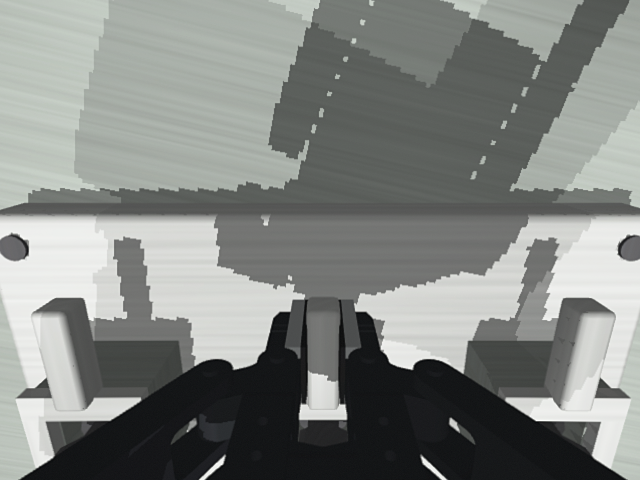

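The middle tongue is between the pads at (322,340), opening about 11–12 mm. The side caps are at (65,355) and (585,355), clear of the fingers. Now I lift.

Run:
```python
from h import *
for th in np.linspace(.0875,.875,10):
    t,e=cap_pose(th)
    manip.move_straight(t,attitude=e,v=.05)
    o=manip.observe()
    F=np.linalg.norm(o["ft_force"])
    if F>35: print("F",th,o["ft_force"]);break
st("end");
for n in("wrist","scene","top"): 
    im=get_image(n);save(im["color"],n+"_end")
    if n=="scene":
        u,v=proj(im,np.append(bw(0,0),.08)).astype(int);print(u,v)
        save(cv2.resize(im["color"][v-75:v+75,u-100:u+100],None,fx=4,fy=4,interpolation=cv2.INTER_CUBIC),"scene_end_c")
```

```text
end t 23.48 p [ 0.4603 -0.0843  0.1231] F [ 4.3  5.7 -1.3] w 0.0109
314 216
```

View pics/wrist_end.png

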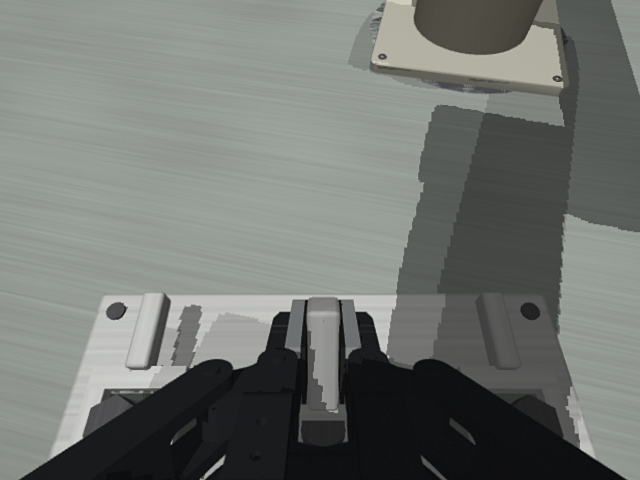

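View pics/scene_end_c.png

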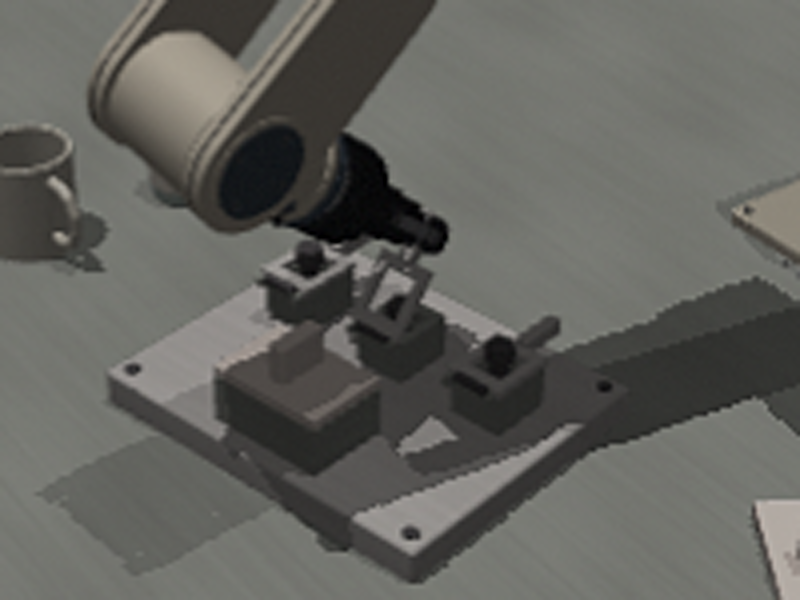

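The pictures show the middle cap raised with its tongue in the pads, both side caps flat and the lid on the well. I'll check the angle and the lid in numbers, then hand in.

Run:
```python
from h import *
manip.hold(.2)
o=manip.observe();Rm=R.from_euler('xyz',o["ee_rot"]).as_matrix()
g=o["ee_pos"]-Rm[:,2]*.0187
dx=(g[0]-O[0])*np.cos(A)+(g[1]-O[1])*np.sin(A)-.032
print("cap angle from grasp pt",np.arctan2(g[2]-.07,-dx),"r",np.hypot(dx,g[2]-.07));st()
im=get_image("scene");W=cloud(im)
X=(W[...,0]-O[0])*np.cos(A)+(W[...,1]-O[1])*np.sin(A);Y=-(W[...,0]-O[0])*np.sin(A)+(W[...,1]-O[1])*np.cos(A);z=W[...,2]
H=(X>.07)&(X<.16)&(abs(Y)<.065)&(z>.073)&(z<.087)
q=np.stack([X[H],Y[H]],1).astype(np.float32)*1000;print("lid",cv2.minAreaRect(q),np.median(z[H]))
for y in(.095,-.095):
    H=(X<-.034)&(X>-.075)&(abs(Y-y)<.012)&(z>.05);print("tongue z",np.median(z[H]) if H.sum() else None,H.sum())
manip.job_done()
```

```text
cap angle from grasp pt 0.8944446497244583 r 0.08364791368503081
 t 23.83 p [ 0.4604 -0.0843  0.1232] F [ 5.1  5.1 -4.1] w 0.0113
lid ((117.77898406982422, -2.0311927795410156), (76.48409271240234, 104.32367706298828), 1.5983752012252808) 0.08088625483498071
tongue z 0.07846082724274538 42
tongue z 0.07238143380090983 16
the job is handed in; nothing more can be done
```

The job is done and handed in at about 24 s of the 51 s allowed. No verdict is reported.

**What I did:**
- **Lid:** I picked out the smallest of the three lid-like plates (about 98 x 68 mm), set it on the drip well and let go.
- **Bolts:** The left bolt was tight, stopping at 88.7 mm. The middle one was loose, sinking to 81 mm and staying down, so I did not tap the right one.
- **Cap:** I lifted the middle cap by its tongue and was still holding it when I handed in.

**Last checks:**
- **Lid position:** The wrist camera, just after release, put the lid 0.5 mm from the well's centre, 0.1° from square and flush with the rim.
- **Lid, second look:** The final scene-camera fit disagreed, putting the lid about 3 mm off and 1.6° from square. The outline in that fit came out several millimetres too large, as it picked up some of the rib's and well's sides, so I trust the wrist-camera figure.
- **Cap angle:** The tongue's position gives about 0.88–0.89 rad, roughly 50–51°. The grip holds at an 11 mm opening.
- **Other caps and bystanders:** The side caps looked shut in the pictures and their tongues were at closed height. Only 16 and 42 depth points backed that up. I never moved near the jar or mug and touched none of the three, but I did not measure their positions at the end.

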